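Swing a slotted bar into line on the drilling fixture

ROBOT

A 6-joint arm with a two-finger parallel gripper is mounted at the origin on the work surface. World frame = base frame: x ahead of the robot, y to its left, z up, the work surface at z = 0. Lengths are in m, angles in rad, forces in N, time in s.
With the tool pointing down it reaches from about 0.35 to 0.975 m from the base axis. Payload 4.9 kg.
Tool frame: the origin (TCP) lies at the very end of the fingers, on their centre line; the grasp point (between the pads) lies 19 mm behind it; z points along the fingers, x is the direction in which the jaws open and shut, and the axes are right-handed (so a half turn about z gives the same grasp; the last joint's range is limited). The gripper opens to 85 mm and grips with 20 to 120 N. Pads are 22 mm wide; open, the fingers measure 114 mm over their backs; the gripper's body (76 mm by 85 mm) begins 54 mm behind the grasp point. The pads swing forward as they close: fully open they stand 13 mm farther back than shut.
Start: joints at [-0.119, 0.053, 1.613, -0, 1.476, -0.119], TCP at [0.625, 0, 0.231] pointing down, gripper open.
Joint ranges: [-3.01, 3.01], [-1.01, 2.22], [0.06, 2.58], [-1.02, 4.17], [0.09, 2.62], [-3.14, 3.14]. Speed limits (rad/s): [2.57, 2.57, 3.14, 3.14, 3.14, 3.14].

INTERFACE

Orientations are given as a rotation vector (axis times angle).
In Python, from station import readout, viewer, ctrl, nets gives the robot as it stands. The module is installed in compiled form; this text tells all that it offers.
- The arm moves only by the tool step_arm, never from a script. Its argument "moves" is a list that holds one entry, the list of rows, each a list of 4 numbers: the shift along the world's x, y, z in cm, then the turn about the world's z in rad. In form: [[[dx, dy, dz, yaw], ...]]. A call has 1 to 10 rows; each row shifts and turns the commanded pose from where the row before left it; what a row does not reach is not made up. A row lasts 1/12 s, in which the tool goes at most 41.7 mm and 7.16 degrees, less where a joint would pass 70% of its speed; a pose out of reach is approached as far as the arm can. A call is refused whole if a number of a shift passes 4.17 or a number of a turn 0.125, either way. A call with a gripper value outside its range is refused whole. "grip" is the closure, from 0 (fully open) to 1 (shut), set as the call begins (left out, the last holds). The fingers move at their own pace and stop on an object; "squeeze" is the grip in N (left out, the last holds). Time passes only in rows, so rows that do not move let the fingers close. It gives the time, the measured TCP pose, the force and the opening at its end, in the units of the state.
- readout.get_obs(): the state, without advancing time (a new reading comes with each control period).
- viewer.get_image(name): name is "scene" or "side" or "wrist"; returns the picture (384x512x3 uint8, blue, green, red); there is no depth.
- viewer.calibration(name): a dict with "camera_matrix" (3x3 intrinsics, pixels), "R" (3x3) and "t" (3): a world point X has camera coordinates R X + t. Camera axes: x right, y down, z forward; pixel columns grow to the right and rows downward; lengths in m; the calibration is good to about 2 mm. A picture is of the moment at which its call begins: read the wrist's pose just before it. calibration takes no time and is no camera call; for the wrist camera it gives the pose at the moment of the call.
- ctrl.finish_job(): hands the job in, once; it reports no verdict.
Trained networks look in the newest picture that a camera, given by its name, has taken for a name from the list of things; names that differ only in an ending like _2 or _b are one class to them, and where a whole thing is asked for, a point or a joint stands for the part that bears it (a point fixed in the world has none). Each returns a list of dicts, best first, with "confidence" (0 to 1); they miss things now and then, are a little off and sometimes report something else, mostly with a low value. They report only what shows in the picture. A call takes as long as a camera call.
- nets.masks_of(camera, thing): "region" (384x512 bool, what is visible of it) and "box" ([left, top, right, bottom] in pixels, round what is visible of it).
- nets.pinpoint(camera, thing): "at" ([column, row] in pixels: a listed point, or the origin of a listed thing).
The state is a dict: "t": time; "q": joint angles; "dq": joint speeds; "effort": joint torques, N m; "tool_pos": TCP position; "tool_rot": TCP orientation; "contact_force": force on the tool from outside, world axes, zero at the start; "wrist_torque": the same for the moment, N m; "opening": finger opening in m.
Only numpy, scipy, OpenCV 4.12 (cv2) and the standard library are available. Lean on these libraries where they do the work, as an engineer would, in place of code of your own. Each camera call takes 0.05 s, during which the arm holds its last target. There are 200 camera calls.

TASK

Push the slotted end of the aluminium bar fully home onto the headed pivot post while the bar still lies well askew, then, keeping it pressed onto the post, swing it about the post until its side meets the sprung brass pad of the red stop. Press it gently but surely on post and pad together for a second (some 5 to 10 N on each, never ramming either), then let go and back away, leaving the bar flat, on the post and resting against the pad; leave the other things alone.

Things in the scene. Friction and masses are not known exactly. Their poses are not given: they have to be found in the camera images.
- bar: Loose aluminium bar, 260 mm long (own x) x 40 wide (y) x 16 thick (z), 0.3 to 0.6 kg, flat on the fixture plate. Origin at its centre, half-way up. Its -x end has an open slot, 16 wide, 26 deep, flat-bottomed, between two 12 wide prongs with round tips; the +x end is plain. It slides on the plate under a few newtons; grip it across its 40 width from above, near the middle.
- bar_seat (a point): Point in the bar's slot, on the bar's centreline, 111 mm from the bar's centre toward the slotted end (19 in from that end) and half-way up: where the post's axis lies when the slot bottom touches the post.
- fixture: Fixed dark steel plate, 355 x 350 x 10 mm thick, top 10 above the bench. Origin on the post's axis at bench level. Its x axis is the line the bar is to lie along, from the post toward the plain end (up to 0.03 rad either way, as the pad is set). It spans x -65 to 290, y -100 to 250. The bar starts askew on the +y side, clear of the post, turned 0.5 to 0.85 rad from the line (anticlockwise from above), not aimed exactly at the post.
- end_block: Fixed blue block, 26 x 40 x 24 mm tall, on the line; origin at the bottom middle of its face, which looks back to the post and clears the plain end of the seated bar by 8 mm. It prevents sliding the bar straight in along the line; the bar swings past it freely.
- post: Fixed steel pivot post, 14 mm diameter, origin on its axis at the plate's top. A 30 diameter brass head, 6 thick, begins 19 above the plate, so the 16 thick bar slides in under it along the plate but cannot be dropped over it. Its slot clearance is 1 each side. Up to 18 N on it is harmless.
- stop: Fixed red block, 35 x 24 x 32 mm tall, with a brass pad (32 x 26 tall) facing the fixture's +y. Origin on the plate, 207.5 along the line from the post and 20 to its side: the nominal pad face. A locked adjusting screw sets the real face up to 6 mm nearer or farther than the origin, differently each time: find it by touch. The pad is sprung: gives 4 mm, from 0.5 N at first touch to 12 N, then hits solid.

How it is judged:
On the way, in this order (a step that is already met when the one before it is completed fails the run):
1. slotted end pushed fully home onto the post (slot seat within 3 mm of the post's axis, in contact) with the bar still more than 0.25 rad out of line (horizontal distance between bar_seat and post below 0.003 m and contact force between bar and post above 1 N and angle between the x axis of bar and the x axis of fixture, either way round above 0.25 rad), for 0.15 s.
2. bar swinging in (0.06 to 0.22 rad out of line), still on the post (within 4 mm) and pressed on it with more than 1 N (horizontal distance between bar_seat and post below 0.004 m and contact force between bar and post above 1 N and angle between the x axis of bar and the x axis of fixture, either way round between 0.06 and 0.22 rad), for 0.1 s.
3. bar pressed against post (over 2 N) and sprung pad (over 3 N) together (horizontal distance between bar_seat and post below 0.003 m and angle between the x axis of bar and the x axis of fixture, either way round below 0.055 rad and contact force between bar and post above 2 N and contact force between bar and stop above 3 N), for 0.4 s.
At the end, for the whole second after the job is handed in: The slot is fully home on the post (slot seat within 3.5 mm of the post's axis), the bar lies flat (within 0.03 rad), in line as the pad sets it (within 0.055 rad of the fixture's x axis) and resting against the sprung pad (over 0.2 N), still and released (horizontal distance between bar_seat and post below 0.0035 m and angle between the x axis of bar and the x axis of fixture, either way round below 0.055 rad and contact force between bar and stop above 0.2 N and angle between bar's own z axis and vertical below 0.03 rad and linear speed of bar below 0.01 m/s and not (contact force between bar and the fingers above 0.1 N)); the robot touches nothing.
It fails at once if bar rammed against the post (over 20 N) (contact force between bar and post above 20 N).
It fails at once if bar rammed against the pad (over 16 N) (contact force between bar and stop above 16 N).
It fails at once if a bystander moved more than 15 mm (distance of any of offcut, bolt, hammer, wrench, screwdriver, oil_bottle, screw_jar from where it was at the start of the episode above 0.015 m).
It also fails if it takes over 67 s, if anything falls off the work surface, if the arm or the gripper's body presses on something with over 40 N, if the wrist force passes 120 N, or if a joint passes its speed limit or range.

## Working session

There is one attempt and no reset: what is moved stays moved. The work goes in short steps, Python scripts to look and compute and a tool call to move; the robot and the scene stay as the last step left them, time stands still between calls to the robot, and variables do not carry over. Pictures are saved under pics/ and viewed, about 8 in all and at most 12, crops included, and the job is handed in when it is done.

Besides the shell and the picture viewer there is one more tool, called after "Request:" as name([rows], argument=value, ...), one row to a line, values as JSON. step_arm: Moves the arm, as the interface text tells. Its arguments: {"type":"object","properties":{"moves":{"type":"array","items":{"type":"array","items":{"type":"array","items":{"type":"number"}}}},"grip":{"type":"number"},"squeeze":{"type":"number"}},"required":["moves"]}

```bash
mkdir -p pics
cat > h.py <<'E'
import numpy as np, cv2
from station import readout, viewer, ctrl, nets
def ray(cam,px,z):
    c=viewer.calibration(cam);K,R,t=[np.array(c[k],float) for k in("camera_matrix","R","t")]
    d=R.T@np.linalg.solve(K,np.array([px[0],px[1],1.]));o=-R.T@t.ravel()
    return o+d*(z-o[2])/d[2]
def proj(cam,X):
    c=viewer.calibration(cam);K,R,t=[np.array(c[k],float) for k in("camera_matrix","R","t")]
    p=K@(R@np.array(X,float)+t.ravel());return p[:2]/p[2]
E
python3 - <<'E'
from h import *
o=readout.get_obs();print(o)
ims=[]
for c in("scene","side","wrist"):
    im=viewer.get_image(c);ims.append(im)
    for n,z in(("bar",.018),("bar_seat",.018),("post",.01),("fixture",0),("stop",.01),("end_block",.01)):
        for r in nets.pinpoint(c,n)[:1]: print(c,n,np.round(r["at"],1),round(r["confidence"],2),ray(c,r["at"],z).round(4))
cv2.imwrite("pics/a.png",cv2.resize(np.vstack([np.hstack(ims[:2]),np.hstack([ims[2],ims[2]*0])]),(800,600)))
E
```

```text
{'t': 0.0, 'q': array([-1.19016944e-01,  5.33346090e-02,  1.61431872e+00, -1.90537193e-05,
        1.47600939e+00, -1.19021975e-01]), 'dq': array([-0.00102117, -0.0017079 , -0.00062221, -0.00056826, -0.00046281,
        0.00209309]), 'effort': array([ 2.70554956e-04, -3.93670499e+01, -3.70175600e+01, -1.62778279e-04,
        6.93513779e-03, -6.06393527e-06]), 'tool_pos': array([6.24363245e-01, 6.06314560e-05, 2.30062056e-01]), 'tool_rot': array([-3.14136403e+00, -1.07653692e-05,  3.23194789e-03]), 'contact_force': array([-0.51098887,  0.01841263,  0.18238089]), 'wrist_torque': array([-0.03794952,  0.04215946, -0.02684348]), 'opening': 0.08540218061998818}
scene bar [266.  177.8] 0.91 [0.5356 0.0755 0.018 ]
scene bar_seat [224.2 198.5] 0.62 [ 0.5693 -0.0273  0.018 ]
scene post [200.5 227.6] 0.47 [ 0.623  -0.0898  0.01  ]
scene fixture [197.4 233.9] 0.85 [ 0.6257 -0.0971 -0.    ]
scene stop [310.8 217.4] 0.97 [0.6742 0.1029 0.01  ]
scene end_block [329.7 209.7] 0.69 [0.6686 0.147  0.01  ]
side bar [213.4 205.6] 0.79 [0.5283 0.0826 0.018 ]
side post [306.  257.5] 0.53 [ 0.6143 -0.0925  0.01  ]
side fixture [311.9 264.1] 0.57 [ 0.6203 -0.103   0.    ]
side stop [274.8 174.7] 0.93 [0.6724 0.1058 0.01  ]
side end_block [259.8 163.2] 0.55 [0.6634 0.1492 0.01  ]
wrist bar [169.7  94.7] 0.69 [0.5269 0.0787 0.018 ]
wrist bar_seat [215.3 180.7] 0.58 [ 0.5742 -0.0208  0.018 ]
wrist post [256.6 231.9] 0.95 [ 0.6242 -0.0917  0.01  ]
wrist fixture [252.3 231.4] 0.63 [ 0.6184 -0.0954  0.    ]
wrist stop [307.6  65.8] 0.88 [0.6812 0.1097 0.01  ]
wrist end_block [292.1  19.6] 0.79 [0.6624 0.1559 0.01  ]
```

View pics/a.png

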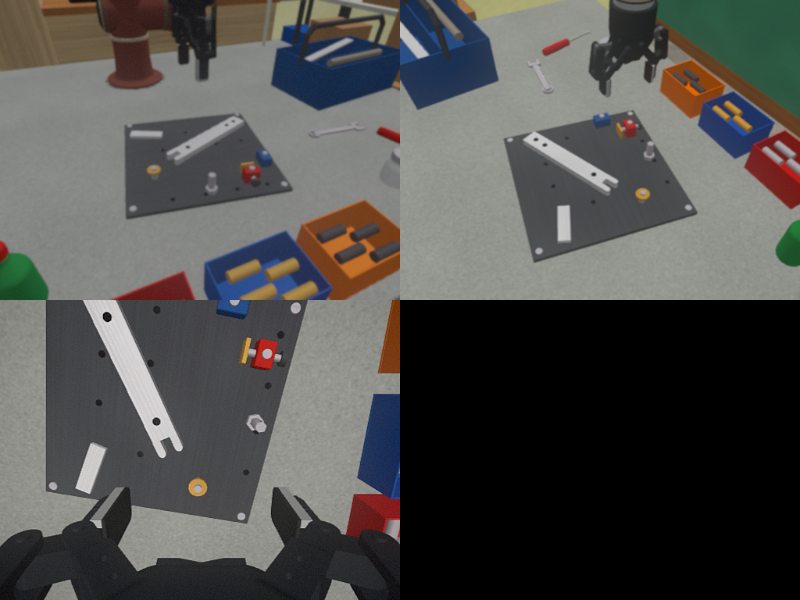

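Request:
step_arm([
  [[-1.5, 1.3, -0.6, 0.065], [-1.5, 1.3, -0.6, 0.065], [-1.5, 1.3, -0.6, 0.065], [-1.5, 1.3, -0.6, 0.065], [-1.5, 1.3, -0.6, 0.065], [-1.5, 1.3, -0.6, 0.065], [0, 0, 0, 0], [0, 0, 0, 0], [0, 0, 0, 0]],
])

```text
t: 1.8
tool_pos: [0.5356, 0.0777, 0.1959]
tool_rot: [3.082, 0.607, 0.002]
contact_force: [0.9, -0.3, -0.4]
opening: 0.0853
```

Run:
```python
from h import *
o=readout.get_obs();print(o["tool_pos"],o["tool_rot"],o["contact_force"])
c="wrist";im=viewer.get_image(c)
for n,z in(("bar",.018),("bar_seat",.018),("post",.01),("fixture",0),("stop",.01),("end_block",.01),("bolt",.01),("offcut",.01)):
    for r in nets.pinpoint(c,n)[:2]: print(c,n,np.round(r["at"],1),round(r["confidence"],2),ray(c,r["at"],z).round(4))
for n,z in(("bar",.026),("fixture",.01)):
    m=nets.masks_of(c,n)[0]["region"]
    cs,_=cv2.findContours(m.astype(np.uint8),0,2);k=max(cs,key=cv2.contourArea)[:,0]
    P=np.array([ray(c,p,z)[:2] for p in k[::2]]);
    (ce,s,a)=cv2.minAreaRect((P*1000).astype(np.float32));print(n,ce,s,a)
cv2.imwrite("pics/b.png",cv2.resize(im,(800,600)))
```

```text
[0.53560461 0.07773966 0.19587605] [3.08179115e+00 6.07309326e-01 1.84420446e-03] [ 0.89053689 -0.2934295  -0.40257043]
wrist bar [250.8 163.5] 0.67 [0.5272 0.0817 0.018 ]
wrist bar [268.4 310.6] 0.15 [ 0.617  -0.0826  0.018 ]
wrist bar_seat [256.  259.2] 0.96 [ 0.5756 -0.0223  0.018 ]
wrist fixture [267.1 311. ] 0.61 [ 0.6212 -0.0961  0.    ]
wrist stop [382.  189.3] 0.73 [0.6748 0.1092 0.01  ]
wrist end_block [392.1 147.3] 0.7 [0.6617 0.1552 0.01  ]Traceback (most recent call last):
  File "<stdin>", line 5, in <module>
ValueError: it knows: bar, bar_seat, end_block, fixture, post, stop
```

```bash
cat > look.py <<'E'
from h import *
import sys
c=sys.argv[1];im=viewer.get_image(c)
o=readout.get_obs();print(o["t"],o["tool_pos"],o["contact_force"])
for n,z in(("bar_seat",.018),("post",.035)):
    for r in nets.pinpoint(c,n)[:1]: print(n,np.round(r["at"],1),round(r["confidence"],2),ray(c,r["at"],z).round(4))
# bright bar: fit long edges on top surface
m=nets.masks_of(c,"bar")[0]["region"].astype(np.uint8)
m=cv2.morphologyEx(m,cv2.MORPH_OPEN,np.ones((3,3)))
k=max(cv2.findContours(m,0,cv2.CHAIN_APPROX_NONE)[0],key=cv2.contourArea)[:,0]
P=np.array([ray(c,p,.026)[:2] for p in k])*1000
ce,s,a=cv2.minAreaRect(P.astype(np.float32));print("bar",ce,s,a)
vis=im.copy();cv2.drawContours(vis,[k.reshape(-1,1,2)],-1,(0,0,255),1)
cv2.imwrite(sys.argv[2],cv2.resize(vis,(800,600)))
E
python3 look.py wrist pics/b.png
python3 - <<'E'
from h import *
for n,z in(("fixture",.01),("post",.035),("stop",.03)):
  for c in("wrist","scene","side"):
    if n=="fixture": viewer.get_image(c)
    for r in nets.masks_of(c,n)[:1]:
        m=r["region"].astype(np.uint8);k=max(cv2.findContours(m,0,cv2.CHAIN_APPROX_NONE)[0],key=cv2.contourArea)[:,0]
        P=np.array([ray(c,p,z)[:2] for p in k])*1000
        print(n,c,round(r["confidence"],2),cv2.minAreaRect(P.astype(np.float32)),r["box"])
E
```

```text
2.2 [0.53525804 0.07771655 0.19535814] [-0.55521957  1.08028171  0.63408433]
bar_seat [256.9 257.4] 0.89 [ 0.5747 -0.0189  0.018 ]
post [268.7 313.1] 0.7 [ 0.6118 -0.0726  0.035 ]
bar (529.5050048828125, 82.27410125732422) (40.40388870239258, 258.3291931152344) 22.628158569335938
fixture wrist 0.69 ((569.0835571289062, 32.75978088378906), (356.1522521972656, 356.9113464355469), 79.60679626464844) [65.7, 2.8, 488.3, 344.1]
fixture scene 0.67 ((656.31201171875, 173.77536010742188), (38.36686325073242, 71.75946044921875), 57.68185043334961) [327.8, 191.4, 349.1, 213.2]
fixture side 0.79 ((565.7600708007812, 33.356201171875), (369.5294189453125, 350.82958984375), 79.83743286132812) [132.7, 143.3, 380.2, 335.0]
post wrist 0.74 ((614.8811645507812, -84.21112060546875), (29.903608322143555, 32.56452941894531), 37.95762634277344) [257.9, 309.6, 281.9, 334.5]
post scene 0.52 ((630.4131469726562, -95.91606903076172), (27.16213035583496, 45.09718704223633), 73.55450439453125) [187.0, 208.5, 207.3, 231.2]
post side 0.61 ((615.2562866210938, -98.02193450927734), (35.66844177246094, 27.8868408203125), 56.96442794799805) [303.9, 243.6, 319.8, 260.8]
stop scene 0.81 ((712.3284912109375, 99.73725891113281), (45.973506927490234, 83.05215454101562), 72.82463073730469) [305.9, 205.8, 334.0, 237.8]
stop side 0.68 ((704.6913452148438, 98.95834350585938), (74.24578857421875, 57.41677474975586), 26.538068771362305) [277.4, 153.8, 309.7, 175.5]
```

View pics/b.png

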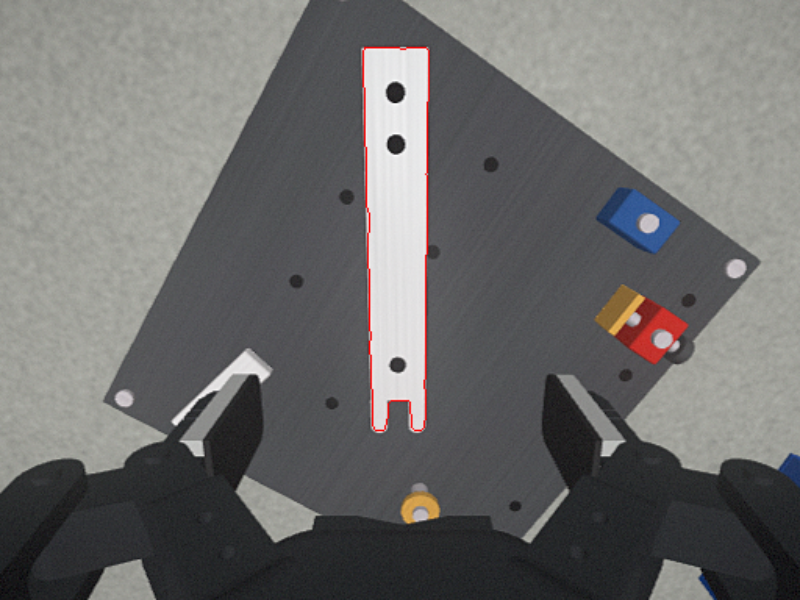

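Run:
```python
from h import *
for z in(.01,.03,.04): print(z,ray("scene",(270,243),z).round(3),ray("scene",(271,227),z).round(3),ray("side",(319,200),z).round(3),ray("side",(319,185),z).round(3), ray("wrist",(268.8,326.6),.035))
im=viewer.get_image("scene")
a=cv2.resize(im[180:290,150:300],(600,440),interpolation=cv2.INTER_CUBIC);cv2.imwrite("pics/c.png",a)
P=np.array([.6225,-.0915]);t=1.391;ex=np.array([np.cos(t),np.sin(t)]);ey=np.array([-ex[1],ex[0]])
for p in((.685,.02),(.5295,.0823)): print((np.array(p)-P)@ex,(np.array(p)-P)@ey)
th=np.radians(112.63);u=np.array([np.cos(th),np.sin(th)]);s=np.array([.5295,.0823])-.111*u
print("seat",s,"to post: along",(s-P)@u,"lat",(s-P)@[-u[1],u[0]])
```

```text
0.01 [0.705 0.006 0.01 ] [0.67  0.025 0.01 ] [0.709 0.007 0.01 ] [0.732 0.04  0.01 ] [ 0.61928255 -0.08991312  0.035     ]
0.03 [ 0.724 -0.003  0.03 ] [0.69  0.015 0.03 ] [ 0.696 -0.008  0.03 ] [0.718 0.024 0.03 ] [ 0.61928255 -0.08991312  0.035     ]
0.04 [ 0.733 -0.007  0.04 ] [0.7  0.01 0.04] [ 0.69  -0.015  0.04 ] [0.712 0.016 0.04 ] [ 0.61928255 -0.08991312  0.035     ]
0.12087945934853907 -0.04155305413089264
0.15436725321916106 0.1225813653602024
seat [ 0.57221043 -0.02015399] to post: along 0.08520335784093007 lat 0.018965293879715232
```

View pics/c.png

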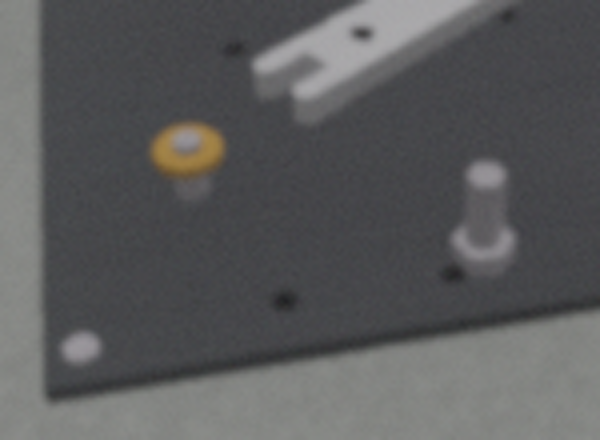

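Request:
step_arm([
  [[-0.7, 1.2, -2.5, 0.006], [-0.65, 1.1, -3, 0], [0, 0, -3, 0], [0, 0, -3, 0], [0, 0, -3, 0], [0, 0, -2, 0], [0, 0, -1, 0], [0, 0, -0.5, 0], [0, 0, 0, 0], [0, 0, 0, 0]],
])

```text
t: 3.83
tool_pos: [0.5226, 0.101, 0.0166]
tool_rot: [3.08, 0.618, 0.003]
contact_force: [0.5, -0.2, 0.1]
opening: 0.0856
```

Request:
step_arm([
  [[0, 0, -0.3, 0], [0, 0, 0, 0], [0, 0, 0, 0], [0, 0, 0, 0], [0, 0, 0, 0], [0, 0, 0, 0], [0, 0, 0, 0], [0, 0, 0, 0]],
], grip=1, squeeze=40)

```text
t: 4.5
tool_pos: [0.5219, 0.101, 0.0132]
tool_rot: [3.08, 0.618, 0.001]
contact_force: [-2.1, 0.2, 6.3]
opening: 0.0384
```

```bash
cat > sv.py <<'E'
from h import *
import sys
o=readout.get_obs();print(o["t"],o["tool_pos"].round(4),o["tool_rot"].round(3),o["contact_force"].round(1),o["wrist_torque"].round(2),o["opening"])
ims=[]
for c in("scene","side"):
    im=viewer.get_image(c)
    ps={}
    for n,z in(("bar_seat",.018),("post",.01),("bar",.018)):
        for r in nets.pinpoint(c,n)[:1]: print(c,n,np.round(r["at"],1),round(r["confidence"],2),ray(c,r["at"],z)[:2].round(4))
    x=proj(c,(.605,-.06,.02)).astype(int)
    ims.append(cv2.resize(im[x[1]-50:x[1]+50,x[0]-50:x[0]+50],(400,400),interpolation=cv2.INTER_CUBIC));print("crop",x-50)
cv2.imwrite(sys.argv[1],np.hstack(ims))
E
python3 sv.py pics/d.png
```

```text
4.5 [0.5219 0.101  0.0132] [3.08e+00 6.18e-01 1.00e-03] [-2.1  0.2  6.3] [-0.08  0.34 -0.03] 0.038446210795784815
scene bar_seat [223.2 197.4] 0.76 [ 0.5653 -0.0279]
scene post [197.1 224.8] 0.6 [ 0.6135 -0.0933]
scene bar [263.4 174.9] 0.89 [0.5236 0.075 ]
crop [163 162]
side bar_seat [262.5 239.3] 0.6 [ 0.5669 -0.0289]
side post [305.5 257. ] 0.49 [ 0.6142 -0.0912]
side bar [215.  201.7] 0.76 [0.5351 0.09  ]
crop [241 192]
```

View pics/d.png

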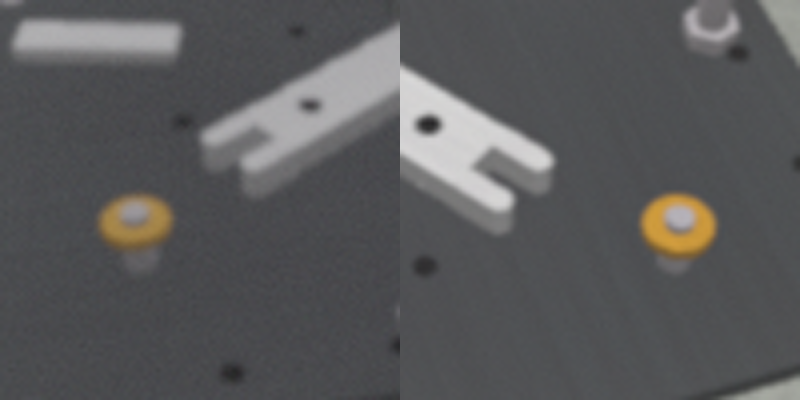

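Request:
step_arm([
  [[0, 0, 0.05, 0], [0, 0, 0, 0]],
])

```text
t: 5.07
tool_pos: [0.5219, 0.101, 0.0132]
tool_rot: [3.08, 0.618, 0.002]
contact_force: [-1.1, -0.8, 3.5]
opening: 0.0392
```

Run:
```python
from h import *
print(readout.get_obs()["contact_force"])
u=np.array([np.cos(np.radians(112.63)),np.sin(np.radians(112.63))]);tip=np.array([.5295,.0823])-.130*u
print("tip from wrist",tip)
S=lambda x,y:(163+x/4,162+y/4); D=lambda x,y:(241+(x-400)/4,192+y/4)
print("scene head",ray("scene",S(136,216),.035),"tip",ray("scene",S(226,152),.026),"edge x",ray("scene",S(136,250),.029))
print("side head",ray("side",D(679,220),.035),"tip",ray("side",D(531,184),.026))
for c in("scene","side"):
  print(c,proj(c,(.6225,-.0915,.035)),proj(c,(.6225,-.0915,.01)),proj(c,(*tip,.026)))
```

```text
[-1.1398737  -0.75335004  3.5047964 ]
tip from wrist [ 0.57952123 -0.03769115]
scene head [ 0.61975449 -0.09277698  0.035     ] tip [ 0.58041951 -0.03988725  0.026     ] edge x [ 0.63424506 -0.09735357  0.029     ]
side head [ 0.62077641 -0.09318734  0.035     ] tip [ 0.58158566 -0.04124495  0.026     ]
scene [198.1608728  216.76827675] [199.47313707 227.68739986] [220.47242589 199.45161555]
side [311.05117131 245.88898654] [309.72520358 255.17399804] [271.62351213 237.03476894]
```

Request:
step_arm([
  [[0.4, -0.44, 0, 0], [0.4, -0.44, 0, 0], [0.4, -0.44, 0, 0], [0.41, -0.44, 0, 0], [0.41, -0.44, 0, 0], [0.41, -0.44, 0, 0], [0.41, -0.44, 0, 0], [0.41, -0.44, 0, 0], [0, 0, 0, 0], [0, 0, 0, 0]],
])

```text
t: 5.9
tool_pos: [0.5547, 0.0659, 0.0132]
tool_rot: [3.08, 0.618, 0.002]
contact_force: [1.0, 0.2, 3.5]
opening: 0.0385
```

```bash
python3 sv.py pics/e.png; python3 look.py wrist pics/w.png
```

```text
5.9 [0.5547 0.0659 0.0132] [3.08e+00 6.18e-01 2.00e-03] [1.  0.2 3.5] [ 0.19 -0.07  0.03] 0.03848140724536476
scene bar_seat [212.6 213.5] 0.68 [ 0.6036 -0.0611]
scene post [198.3 223.6] 0.51 [ 0.6112 -0.0905]
scene bar [255.1 186.8] 0.89 [0.5565 0.0421]
crop [163 162]
side bar_seat [286.4 244.2] 0.73 [ 0.5969 -0.0577]
side post [307.8 257.8] 0.75 [ 0.6166 -0.0945]
side bar [241.4 208. ] 0.79 [0.5699 0.0527]
crop [241 192]
6.35 [0.55471144 0.06586769 0.01325711] [3.20010308 1.16905778 3.34314743]
bar (542.855712890625, 95.19874572753906) (40.58867263793945, 153.45419311523438) 22.60918426513672
```

View pics/e.png

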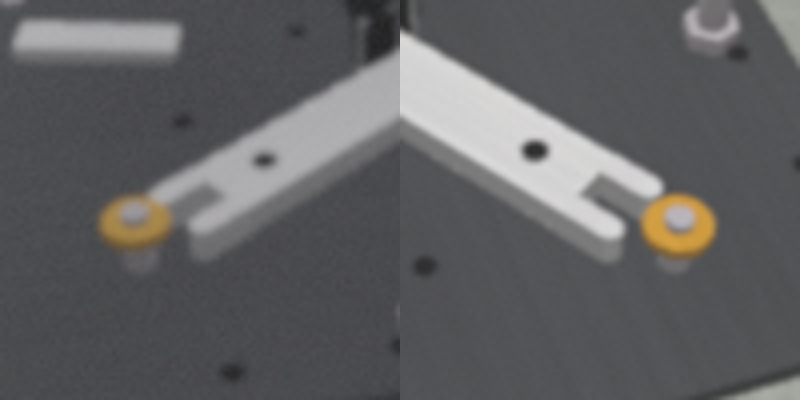

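```bash
cat > zoom.py <<'E'
from h import *
import sys
P=np.array([float(a) for a in sys.argv[2:4]]);th=float(sys.argv[4])
u=np.array([np.cos(th),np.sin(th)]);n=np.array([u[1],-u[0]])
ims=[]
for c,w in(("scene",(.605,-.07,.02)),("side",(.605,-.07,.02))):
    im=viewer.get_image(c);x=proj(c,w).astype(int)-[33,25]
    z=cv2.resize(im[x[1]:x[1]+75,x[0]:x[0]+66],None,fx=6,fy=8/8*6,interpolation=cv2.INTER_CUBIC)
    def pt(X): return tuple(int(v) for v in (proj(c,X)-x+.5)*6)
    s=P  # predicted seat
    for off in(-.02,-.008,.008,.02):
        a=s+n*off; cv2.line(z,pt((*(a-u*.019),.026)),pt((*(a+u*.1),.026)),(0,0,255),1)
    for h in(.029,.035):
        cc=np.array([pt((.6205+.015*np.cos(q),-.0925+.015*np.sin(q),h)) for q in np.linspace(0,6.28,40)]);cv2.polylines(z,[cc],True,(0,255,0),1)
    ims.append(z)
cv2.imwrite(sys.argv[1],np.hstack(ims))
E
python3 - <<'E'
import numpy as np
u=np.array([-.3844,.9231]);n=np.array([.9231,.3844]);g=np.array([.5547,.0659])
s=g-.131*u; print(s, "hi")
E
python3 zoom.py pics/f.png 0.605 -0.055 1.9656
```

```text
[ 0.6050564 -0.0550261] hi
```

View pics/f.png

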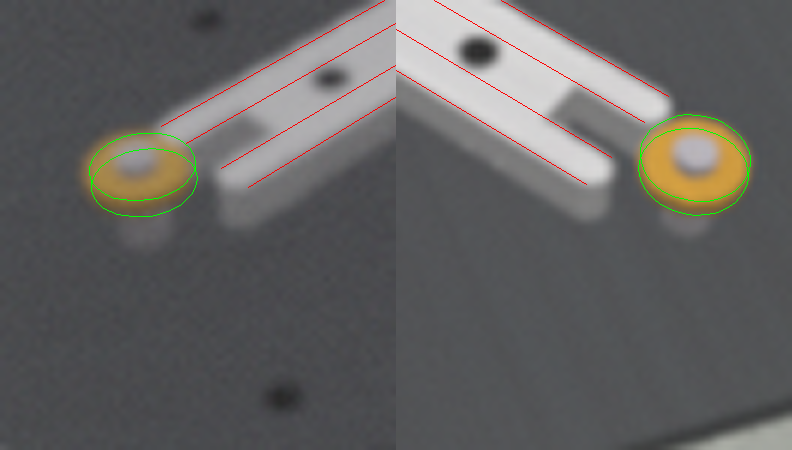

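Request:
step_arm([
  [[0.077, -0.185, 0, 0], [0.077, -0.185, 0, 0], [0.077, -0.185, 0, 0], [0.077, -0.185, 0, 0], [0.077, -0.185, 0, 0], [0.077, -0.185, 0, 0], [0.058, -0.138, 0, 0], [0.038, -0.092, 0, 0], [0, 0, 0, 0]],
])

```text
t: 7.35
tool_pos: [0.5586, 0.054, 0.0132]
tool_rot: [-3.077, -0.617, 0.004]
contact_force: [-3.0, 6.6, 9.8]
opening: 0.0386
```

Request:
step_arm([
  [[0.058, -0.138, 0, 0], [0.058, -0.138, 0, 0], [0.058, -0.138, 0, 0], [0, 0, 0, 0]],
])

```text
t: 7.68
tool_pos: [0.5603, 0.0498, 0.0133]
tool_rot: [-3.077, -0.617, 0.004]
contact_force: [-3.3, 6.4, 10.3]
opening: 0.0387
```

Request:
step_arm([
  [[0.058, -0.138, 0, 0], [0.058, -0.138, 0, 0], [0.058, -0.138, 0, 0], [0, 0, 0, 0]],
])

```text
t: 8.02
tool_pos: [0.562, 0.0457, 0.0132]
tool_rot: [-3.077, -0.617, 0.004]
contact_force: [-2.7, 6.8, 11.0]
opening: 0.0388
```

Request:
step_arm([
  [[0, 0, 0.1, 0], [0, 0, 0, 0]],
])

```text
t: 8.18
tool_pos: [0.5618, 0.0449, 0.0133]
tool_rot: [-3.078, -0.618, 0.004]
contact_force: [-1.7, 5.4, 5.2]
opening: 0.0384
```

```bash
python3 - <<'E'
from h import *
o=readout.get_obs();print(o["contact_force"],o["wrist_torque"],o["tool_pos"])
E
sed -i 's/(.6205+.015/(.6195+.015/' zoom.py
python3 zoom.py pics/g.png 0.6123 -0.0752 1.9656
```

```text
[-1.71433382  5.40196761  5.19816366] [0.85785099 0.01208556 0.08936609] [0.56178254 0.0449093  0.01329657]
```

View pics/g.png

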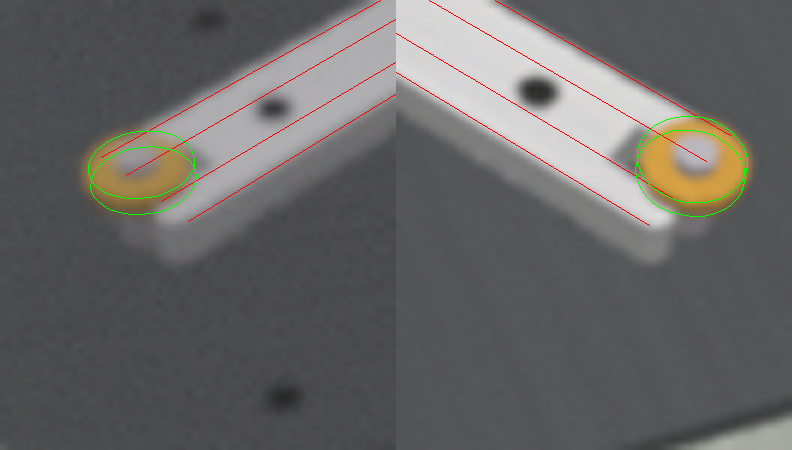

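Request:
step_arm([
  [[0.038, -0.092, 0.05, 0], [0.038, -0.092, 0, 0], [0.038, -0.092, 0, 0], [0.038, -0.092, 0, 0], [0.038, -0.092, 0, 0], [0.038, -0.092, 0, 0]],
])

```text
t: 8.78
tool_pos: [0.5645, 0.0382, 0.0133]
tool_rot: [3.08, 0.618, -0.003]
contact_force: [0.1, 1.8, -2.3]
opening: 0.0385
```

Request:
step_arm([
  [[0.038, -0.092, 0, 0], [0.038, -0.092, 0, 0], [0, 0, 0, 0]],
])

```text
t: 9.03
tool_pos: [0.5654, 0.0361, 0.0134]
tool_rot: [3.08, 0.617, -0.003]
contact_force: [0.2, -0.1, -4.8]
opening: 0.0387
```

Request:
step_arm([
  [[0.038, -0.092, 0, 0], [0, 0, 0, 0]],
])

```text
t: 9.2
tool_pos: [0.566, 0.0354, 0.0138]
tool_rot: [3.08, 0.617, -0.002]
contact_force: [0.4, -0.6, -4.5]
opening: 0.0385
```

Request:
step_arm([
  [[0.038, -0.092, 0, 0], [0, 0, 0, 0]],
])

```text
t: 9.37
tool_pos: [0.5666, 0.0347, 0.0141]
tool_rot: [3.08, 0.618, -0.001]
contact_force: [0.5, 1.1, -5.1]
opening: 0.039
```

Request:
step_arm([
  [[0.038, -0.092, -0.03, 0], [0.038, -0.092, 0, 0], [0, 0, 0, 0]],
])

```text
t: 9.62
tool_pos: [0.5677, 0.0329, 0.014]
tool_rot: [3.08, 0.618, -0.0]
contact_force: [0.3, -0.3, -7.1]
opening: 0.0393
```

Request:
step_arm([
  [[0.038, -0.092, 0, 0], [0, 0, 0, 0]],
])

```text
t: 9.78
tool_pos: [0.568, 0.032, 0.014]
tool_rot: [3.08, 0.618, 0.0]
contact_force: [-0.2, -0.5, -6.0]
opening: 0.0392
```

Request:
step_arm([
  [[0.038, -0.092, 0, 0], [0, 0, 0, 0]],
])

```text
t: 9.95
tool_pos: [0.5684, 0.0311, 0.014]
tool_rot: [3.08, 0.618, 0.0]
contact_force: [0.4, 0.9, -5.6]
opening: 0.0389
```

Request:
step_arm([
  [[0.038, -0.092, 0, 0], [0, 0, 0, 0]],
])

```text
t: 10.12
tool_pos: [0.5685, 0.0309, 0.0139]
tool_rot: [-3.079, -0.618, 0.001]
contact_force: [-1.1, 3.7, -4.8]
opening: 0.0387
```

Request:
step_arm([
  [[0.038, -0.092, 0, 0], [0, 0, 0, 0]],
])

```text
t: 10.28
tool_pos: [0.5684, 0.0308, 0.0137]
tool_rot: [-3.077, -0.617, 0.002]
contact_force: [-1.0, 7.0, -4.1]
opening: 0.0388
```

Request:
step_arm([
  [[0.027, -0.065, 0, 0], [0, 0, 0, 0]],
])

```text
t: 10.45
tool_pos: [0.5684, 0.0307, 0.0136]
tool_rot: [-3.076, -0.617, 0.002]
contact_force: [-3.2, 8.4, -4.0]
opening: 0.0391
```

Run:
```python
import numpy as np
L=12.86;th=1.9656;f=lambda t:L*np.array([np.cos(t),np.sin(t)])
for k in range(0,60,5):
    a=th-.01*k;print(k,round(a-.05-1.391,3),((f(a-.05)-f(a))/5).round(4))
```

```text
0 0.525 [0.1199 0.0465]
5 0.475 [0.1221 0.0404]
10 0.425 [0.1239 0.0343]
15 0.375 [0.1255 0.028 ]
20 0.325 [0.1267 0.0217]
25 0.275 [0.1277 0.0154]
30 0.225 [0.1283 0.009 ]
35 0.175 [0.1286 0.0025]
40 0.125 [ 0.1285 -0.0039]
45 0.075 [ 0.1282 -0.0103]
50 0.025 [ 0.1275 -0.0167]
55 -0.025 [ 0.1265 -0.023 ]
```

Request:
step_arm([
  [[0.12, 0.0465, 0, -0.01], [0.12, 0.0465, 0, -0.01], [0.12, 0.0465, 0, -0.01], [0.12, 0.0465, 0, -0.01], [0.12, 0.0465, 0, -0.01], [0, 0, 0, 0]],
])

```text
t: 10.95
tool_pos: [0.5744, 0.0331, 0.0136]
tool_rot: [-3.091, -0.539, 0.003]
contact_force: [-3.0, 7.6, -3.7]
opening: 0.0384
```

Request:
step_arm([
  [[0.122, 0.0404, 0, -0.01], [0.122, 0.0404, 0, -0.01], [0.122, 0.0404, 0, -0.01], [0.122, 0.0404, 0, -0.01], [0.122, 0.0404, 0, -0.01], [0, 0, 0, 0]],
])

```text
t: 11.45
tool_pos: [0.5805, 0.0351, 0.0135]
tool_rot: [-3.103, -0.462, 0.003]
contact_force: [-3.4, 8.3, -3.7]
opening: 0.0387
```

Steady at about 8–9 N on the post; I'll continue.

Request:
step_arm([
  [[0.124, 0.0343, 0, -0.01], [0.124, 0.0343, 0, -0.01], [0.124, 0.0343, 0, -0.01], [0.124, 0.0343, 0, -0.01], [0.124, 0.0343, 0, -0.01], [0.1255, 0.028, 0, -0.01], [0.1255, 0.028, 0, -0.01], [0.1255, 0.028, 0, -0.01], [0.1255, 0.028, 0, -0.01], [0.1255, 0.028, 0, -0.01]],
])

```text
t: 12.28
tool_pos: [0.5931, 0.0384, 0.0136]
tool_rot: [-3.123, -0.306, 0.003]
contact_force: [-2.6, 7.8, -4.2]
opening: 0.0395
```

Request:
step_arm([
  [[0.1267, 0.0217, 0, -0.01], [0.1267, 0.0217, 0, -0.01], [0.1267, 0.0217, 0, -0.01], [0.1267, 0.0217, 0, -0.01], [0.1267, 0.0217, 0, -0.01], [0.1277, 0.0154, 0, -0.01], [0.1277, 0.0154, 0, -0.01], [0.1277, 0.0154, 0, -0.01], [0.1277, 0.0154, 0, -0.01], [0.1277, 0.0154, 0, -0.01]],
])

```text
t: 13.12
tool_pos: [0.6062, 0.0403, 0.0137]
tool_rot: [-3.134, -0.15, 0.001]
contact_force: [-0.0, 8.1, -4.6]
opening: 0.0387
```

Request:
step_arm([
  [[0.1283, 0.009, 0, -0.01], [0.1283, 0.009, 0, -0.01], [0.1283, 0.009, 0, -0.01], [0.1283, 0.009, 0, -0.01], [0.1283, 0.009, 0, -0.01], [0.1286, 0.0025, 0, -0.01], [0.1286, 0.0025, 0, -0.01], [0.1286, 0.0025, 0, -0.01], [0.1286, 0.0025, 0, -0.01], [0.1286, 0.0025, 0, -0.01]],
])

```text
t: 13.95
tool_pos: [0.6195, 0.041, 0.0139]
tool_rot: [-3.137, 0.007, 0.0]
contact_force: [-0.0, 7.9, -4.0]
opening: 0.0389
```

Request:
step_arm([
  [[0.1285, -0.0039, 0, -0.01], [0.1285, -0.0039, 0, -0.01], [0.1285, -0.0039, 0, -0.01], [0, 0, 0, 0]],
])

```text
t: 14.28
tool_pos: [0.6236, 0.041, 0.014]
tool_rot: [-3.137, 0.054, -0.0]
contact_force: [-0.2, 8.7, -4.5]
opening: 0.0393
```

```bash
python3 sv.py pics/i.png
python3 - <<'E'
from h import *
im=viewer.get_image("scene");cv2.imwrite("pics/h.png",cv2.resize(im[150:270,160:360],(800,480),interpolation=cv2.INTER_CUBIC))
E
```

```text
14.2833 [0.6236 0.041  0.014 ] [-3.137  0.054 -0.   ] [-0.2  8.7 -4.5] [ 1.49  0.01 -0.05] 0.03932179478541373
scene bar_seat [193.3 219.4] 0.8 [ 0.606  -0.0973]
scene post [195.9 224. ] 0.59 [ 0.6106 -0.0947]
scene bar [254.9 209.4] 0.85 [0.6224 0.0139]
crop [163 162]
side bar_seat [308.  255.2] 0.75 [ 0.616  -0.0949]
side post [310.5 254.5] 0.81 [ 0.6244 -0.091 ]
side bar [274.2 206.9] 0.95 [0.6231 0.0262]
crop [241 192]
```

View pics/h.png

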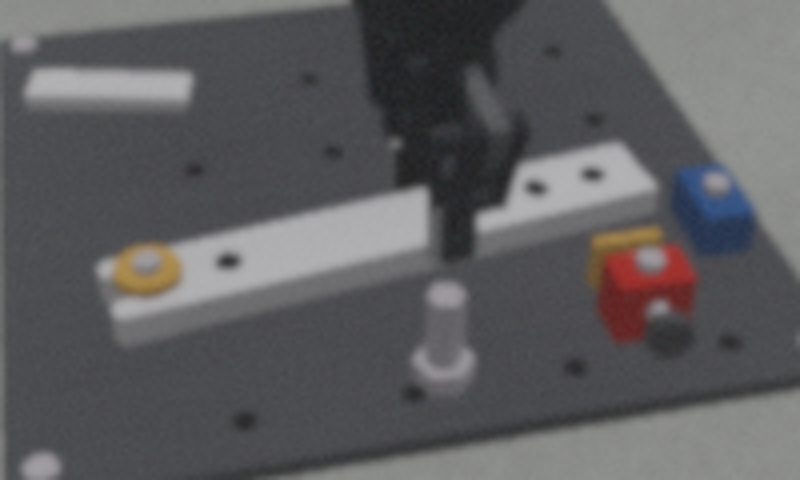

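Request:
step_arm([
  [[0.1285, -0.0039, 0, -0.01], [0.1285, -0.0039, 0, -0.01], [0.1282, -0.0103, 0, -0.01], [0.1282, -0.0103, 0, -0.01], [0.1282, -0.0103, 0, -0.01], [0.1282, -0.0103, 0, -0.01], [0, 0, 0, 0], [0, 0, 0, 0]],
])

```text
t: 15.4
tool_pos: [0.6314, 0.0405, 0.0141]
tool_rot: [-3.134, 0.148, -0.001]
contact_force: [0.2, 9.2, -4.5]
opening: 0.0388
```

Request:
step_arm([
  [[0.1282, -0.0103, 0, -0.01], [0, 0, 0, 0]],
])

```text
t: 15.57
tool_pos: [0.6328, 0.0403, 0.0142]
tool_rot: [-3.133, 0.164, -0.001]
contact_force: [-0.4, 9.4, -4.8]
opening: 0.0389
```

Request:
step_arm([
  [[0.1275, -0.0167, 0, -0.01], [0, 0, 0, 0]],
])

```text
t: 15.73
tool_pos: [0.6341, 0.0402, 0.0142]
tool_rot: [-3.132, 0.18, -0.001]
contact_force: [0.0, 8.4, -4.3]
opening: 0.0388
```

Request:
step_arm([
  [[0.1275, -0.0167, 0, -0.01], [0, 0, 0, 0]],
])

```text
t: 15.9
tool_pos: [0.6355, 0.0401, 0.0142]
tool_rot: [-3.131, 0.195, -0.002]
contact_force: [0.8, 9.0, -3.5]
opening: 0.0388
```

```bash
cat > st.py <<'E'
from h import *
o=readout.get_obs();y=2*np.arctan2(-o["tool_rot"][1],-o["tool_rot"][0]) if o["tool_rot"][0]<0 else 2*np.arctan2(o["tool_rot"][1],o["tool_rot"][0])
print(o["t"],o["tool_pos"].round(4),"rel",round(y+np.pi/2-1.391,4),o["contact_force"].round(1),o["wrist_torque"].round(2))
E
python3 st.py
```

```text
15.9 [0.6355 0.0401 0.0142] rel 0.0552 [ 0.8  9.  -3.5] [ 1.49 -0.07 -0.05]
```

Request:
step_arm([
  [[0.1275, -0.0167, 0, -0.01], [0, 0, 0, 0]],
])

```text
t: 16.07
tool_pos: [0.6368, 0.0399, 0.0142]
tool_rot: [-3.13, 0.211, -0.002]
contact_force: [1.5, 8.4, -5.2]
opening: 0.039
```

Request:
step_arm([
  [[0.1275, -0.0167, 0, -0.01], [0, 0, 0, 0]],
])

```text
t: 16.23
tool_pos: [0.6381, 0.0397, 0.0142]
tool_rot: [-3.129, 0.227, -0.002]
contact_force: [0.6, 8.6, -5.0]
opening: 0.0391
```

Request:
step_arm([
  [[0.1275, -0.0167, 0, -0.01], [0, 0, 0, 0]],
])

```text
t: 16.4
tool_pos: [0.6394, 0.0396, 0.0143]
tool_rot: [-3.128, 0.242, -0.002]
contact_force: [0.2, 8.5, -5.4]
opening: 0.0389
```

```bash
python3 st.py
```

```text
16.4 [0.6394 0.0396 0.0143] rel 0.0252 [ 0.2  8.5 -5.4] [ 1.47 -0.24 -0.01]
```

Request:
step_arm([
  [[0.064, -0.01, 0, -0.005], [0, 0, 0, 0]],
])

```text
t: 16.57
tool_pos: [0.64, 0.0395, 0.0143]
tool_rot: [-3.127, 0.25, -0.002]
contact_force: [0.7, 9.0, -4.5]
opening: 0.0386
```

```bash
python3 st.py
```

```text
16.5667 [0.64   0.0395 0.0143] rel 0.0204 [ 0.7  9.  -4.5] [ 1.52 -0.2  -0.05]
```

Request:
step_arm([
  [[0.064, -0.01, 0, -0.005], [0, 0, 0, 0]],
])

```text
t: 16.73
tool_pos: [0.6407, 0.0394, 0.0143]
tool_rot: [-3.127, 0.258, -0.002]
contact_force: [0.8, 8.4, -5.2]
opening: 0.0389
```

```bash
python3 st.py
```

```text
16.7333 [0.6407 0.0394 0.0143] rel 0.0154 [ 0.8  8.4 -5.2] [ 1.5  -0.19 -0.05]
```

Request:
step_arm([
  [[0.064, -0.01, 0, -0.005], [0, 0, 0, 0]],
])

```text
t: 16.9
tool_pos: [0.6413, 0.0392, 0.0142]
tool_rot: [-3.126, 0.265, -0.002]
contact_force: [0.6, 8.1, -4.1]
opening: 0.0391
```

```bash
python3 st.py
```

```text
16.9 [0.6413 0.0392 0.0142] rel 0.0104 [ 0.6  8.1 -4.1] [ 1.48 -0.15 -0.04]
```

Request:
step_arm([
  [[0.064, -0.01, 0, -0.005], [0, 0, 0, 0]],
])

```text
t: 17.07
tool_pos: [0.642, 0.0391, 0.0143]
tool_rot: [-3.125, 0.273, -0.002]
contact_force: [1.5, 7.8, -5.3]
opening: 0.0387
```

```bash
python3 st.py
```

```text
17.0667 [0.642  0.0391 0.0143] rel 0.0054 [ 1.5  7.8 -5.3] [ 1.44 -0.24 -0.04]
```

Request:
step_arm([
  [[0.064, -0.011, 0, -0.005], [0, 0, 0, 0]],
])

```text
t: 17.23
tool_pos: [0.6426, 0.039, 0.0142]
tool_rot: [-3.125, 0.281, -0.002]
contact_force: [0.5, 8.4, -5.1]
opening: 0.0389
```

```bash
python3 st.py
```

```text
17.2333 [0.6426 0.039  0.0142] rel 0.0005 [ 0.5  8.4 -5.1] [ 1.49 -0.26 -0.02]
```

Request:
step_arm([
  [[0.064, -0.011, 0, -0.005], [0, 0, 0, 0]],
])

```text
t: 17.4
tool_pos: [0.6433, 0.0389, 0.0143]
tool_rot: [-3.124, 0.289, -0.002]
contact_force: [1.7, 8.6, -5.0]
opening: 0.039
```

```bash
python3 st.py
```

```text
17.4 [0.6433 0.0389 0.0143] rel -0.0045 [ 1.7  8.6 -5. ] [ 1.49 -0.2  -0.06]
```

Request:
step_arm([
  [[0.064, -0.011, 0, -0.005], [0, 0, 0, 0]],
])

```text
t: 17.57
tool_pos: [0.6439, 0.0388, 0.0143]
tool_rot: [-3.123, 0.297, -0.002]
contact_force: [1.1, 9.3, -4.2]
opening: 0.0391
```

```bash
python3 st.py
```

```text
17.5667 [0.6439 0.0388 0.0143] rel -0.0096 [ 1.1  9.3 -4.2] [ 1.48 -0.26 -0.01]
```

Request:
step_arm([
  [[0.064, -0.011, 0, -0.005], [0, 0, 0, 0]],
])

```text
t: 17.73
tool_pos: [0.6446, 0.0387, 0.0143]
tool_rot: [-3.122, 0.304, -0.002]
contact_force: [1.3, 8.7, -4.8]
opening: 0.0389
```

```bash
python3 st.py
```

```text
17.7333 [0.6446 0.0387 0.0143] rel -0.0145 [ 1.3  8.7 -4.8] [ 1.46 -0.22 -0.03]
```

Request:
step_arm([
  [[0.063, -0.012, 0, -0.005], [0, 0, 0, 0]],
])

```text
t: 17.9
tool_pos: [0.6453, 0.0385, 0.0143]
tool_rot: [-3.122, 0.312, -0.002]
contact_force: [0.8, 8.6, -5.6]
opening: 0.0386
```

```bash
python3 st.py
```

```text
17.9 [0.6453 0.0385 0.0143] rel -0.0196 [ 0.8  8.6 -5.6] [ 1.46 -0.19 -0.04]
```

Request:
step_arm([
  [[0.063, -0.012, 0, -0.005], [0, 0, 0, 0]],
])

```text
t: 18.07
tool_pos: [0.6459, 0.0384, 0.0143]
tool_rot: [-3.121, 0.32, -0.002]
contact_force: [1.6, 8.8, -5.4]
opening: 0.0394
```

```bash
python3 st.py
```

```text
18.0667 [0.6459 0.0384 0.0143] rel -0.0246 [ 1.6  8.8 -5.4] [ 1.48 -0.24 -0.05]
```

Request:
step_arm([
  [[0.063, -0.012, 0, -0.005], [0, 0, 0, 0]],
])

```text
t: 18.23
tool_pos: [0.6463, 0.0383, 0.0143]
tool_rot: [-3.12, 0.327, -0.001]
contact_force: [1.3, 10.1, -5.1]
opening: 0.0386
```

```bash
python3 st.py
python3 - <<'E'
from h import *
im=viewer.get_image("scene");x=proj("scene",(.65,.1,.02)).astype(int)
a=cv2.resize(im[x[1]-35:x[1]+35,x[0]-50:x[0]+50],(800,560),interpolation=cv2.INTER_CUBIC);cv2.imwrite("pics/j.png",a)
E
```

```text
18.2333 [0.6463 0.0383 0.0143] rel -0.0289 [ 1.3 10.1 -5.1] [ 1.46 -0.14  0.18]
```

View pics/j.png

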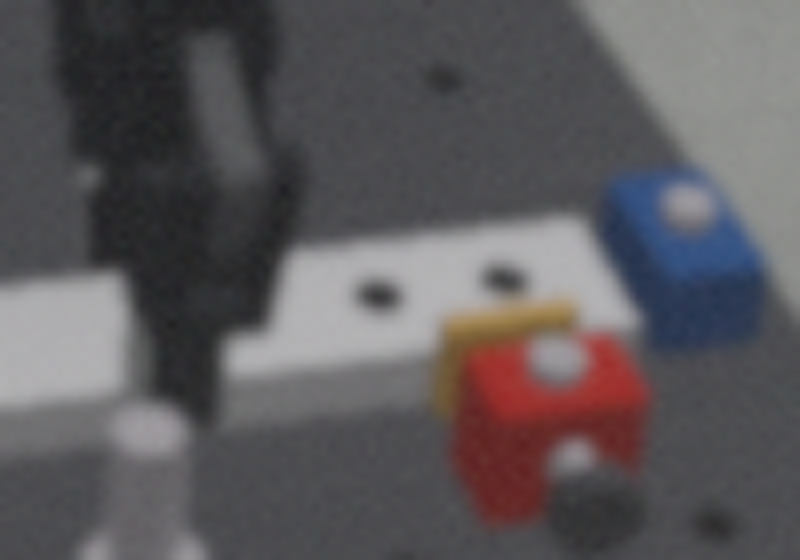

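Request:
step_arm([
  [[0.067, 0.018, 0, -0.005], [0, 0, 0, 0], [0, 0, 0, 0]],
])

```text
t: 18.53
tool_pos: [0.6466, 0.0383, 0.0142]
tool_rot: [-3.12, 0.333, 0.0]
contact_force: [-0.3, 7.8, -2.9]
opening: 0.039
```

```bash
python3 st.py
```

```text
18.5333 [0.6466 0.0383 0.0142] rel -0.0329 [-0.3  7.8 -2.9] [1.35 0.06 0.38]
```

Request:
step_arm([
  [[0.063, -0.012, -0.03, -0.005], [0, 0, 0, 0], [0, 0, 0, 0]],
])

```text
t: 18.78
tool_pos: [0.6469, 0.0382, 0.014]
tool_rot: [-3.12, 0.34, 0.001]
contact_force: [-2.5, 8.3, -2.0]
opening: 0.0388
```

```bash
python3 st.py
```

```text
18.7833 [0.6469 0.0382 0.014 ] rel -0.0372 [-2.5  8.3 -2. ] [1.37 0.28 0.5 ]
```

Request:
step_arm([
  [[0.038, -0.007, 0, -0.003], [0, 0, 0, 0], [0, 0, 0, 0], [0, 0, 0, 0], [0, 0, 0, 0], [0, 0, 0, 0]],
])

```text
t: 19.28
tool_pos: [0.6471, 0.0382, 0.0141]
tool_rot: [-3.12, 0.344, 0.002]
contact_force: [-2.6, 7.7, -0.9]
opening: 0.0388
```

```bash
python3 st.py
```

```text
19.2833 [0.6471 0.0382 0.0141] rel -0.0397 [-2.6  7.7 -0.9] [1.38 0.41 0.68]
```

Request:
step_arm([
  [[0, 0, 0, 0], [0, 0, 0, 0], [0, 0, 0, 0], [0, 0, 0, 0], [0, 0, 0, 0], [0, 0, 0, 0], [0, 0, 0, 0], [0, 0, 0, 0]],
])

```text
t: 19.95
tool_pos: [0.6471, 0.0382, 0.0141]
tool_rot: [-3.12, 0.344, 0.002]
contact_force: [-2.8, 7.9, -0.5]
opening: 0.0385
```

```bash
python3 st.py
```

```text
19.95 [0.6471 0.0382 0.0141] rel -0.0397 [-2.8  7.9 -0.5] [1.37 0.42 0.71]
```

Request:
step_arm([
  [[0, 0, -0.04, 0], [-0.032, 0.006, -0.02, 0.0025], [-0.032, 0.006, 0, 0.0025], [-0.032, 0.006, 0, 0.0025], [-0.032, 0.006, 0, 0.0025], [0.005, 0.03, 0, 0], [0.005, 0.03, 0, 0], [0.005, 0.03, 0, 0], [0, 0, 0, 0], [0, 0, 0, 0]],
])

```text
t: 20.78
tool_pos: [0.6465, 0.0383, 0.0135]
tool_rot: [-3.122, 0.331, -0.0]
contact_force: [-1.4, 5.6, -1.8]
opening: 0.039
```

```bash
python3 st.py
```

```text
20.7833 [0.6465 0.0383 0.0135] rel -0.0313 [-1.4  5.6 -1.8] [0.95 0.23 0.27]
```

Request:
step_arm([
  [[-0.03, 0.005, -0.03, 0.0025], [-0.01, 0.002, 0, 0.001], [0.006, 0.035, 0, 0], [0.006, 0.035, 0, 0], [0, 0, 0, 0], [0, 0, 0, 0]],
])

```text
t: 21.28
tool_pos: [0.6464, 0.0384, 0.0133]
tool_rot: [-3.124, 0.327, -0.001]
contact_force: [-2.2, 4.2, -0.5]
opening: 0.0387
```

```bash
python3 st.py
```

```text
21.2833 [0.6464 0.0384 0.0133] rel -0.0285 [-2.2  4.2 -0.5] [0.91 0.2  0.07]
```

Request:
step_arm([
  [[0, 0, 0, 0], [0, 0, 0, 0], [0, 0, 0, 0], [0, 0, 0, 0], [0, 0, 0, 0], [0, 0, 0, 0]],
], grip=0.4)

```text
t: 21.78
tool_pos: [0.6463, 0.0375, 0.0131]
tool_rot: [3.124, -0.327, 0.001]
contact_force: [0.1, 0.3, -0.2]
opening: 0.0515
```

```bash
python3 st.py
python3 - <<'E'
from h import *
im=viewer.get_image("scene");x=proj("scene",(.65,.1,.02)).astype(int)
a=im[x[1]-35:x[1]+35,x[0]-25:x[0]+25]
y=proj("side",(.66,.1,.02)).astype(int);b=viewer.get_image("side")[y[1]-35:y[1]+35,y[0]-25:y[0]+25]
cv2.imwrite("pics/k.png",cv2.resize(np.hstack([a,b]),(800,560),interpolation=cv2.INTER_CUBIC))
E
```

```text
21.7833 [0.6463 0.0375 0.0131] rel -0.029 [ 0.1  0.3 -0.2] [-0.02 -0.03 -0.01]
```

View pics/k.png

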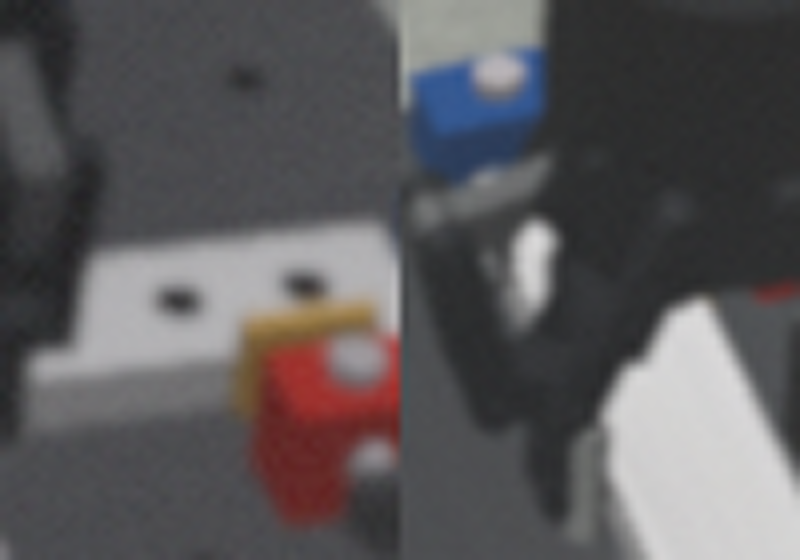

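Request:
step_arm([
  [[0.098, -0.021, 0, 0], [0.098, -0.021, 0, 0], [0.098, -0.021, 0, 0], [0.098, -0.021, 0, 0], [0.05, -0.01, 0, 0], [0.05, -0.01, 0, 0], [0, 0, 0, 0]],
])

```text
t: 22.47
tool_pos: [0.6511, 0.0367, 0.0128]
tool_rot: [-3.125, 0.327, -0.0]
contact_force: [-0.6, -0.3, -0.0]
opening: 0.0512
```

Request:
step_arm([
  [[0.05, -0.01, 0, 0], [0, 0, 0, 0], [0, 0, 0, 0]],
])

```text
t: 22.72
tool_pos: [0.6514, 0.0367, 0.0128]
tool_rot: [-3.125, 0.327, 0.0]
contact_force: [0.2, 1.5, 0.3]
opening: 0.0511
```

Request:
step_arm([
  [[0.05, -0.01, 0, 0], [0, 0, 0, 0], [0, 0, 0, 0]],
])

```text
t: 22.97
tool_pos: [0.6516, 0.0366, 0.0127]
tool_rot: [-3.125, 0.327, 0.001]
contact_force: [-0.9, 0.6, 1.3]
opening: 0.051
```

Request:
step_arm([
  [[0.05, -0.01, 0, 0], [0, 0, 0, 0], [0, 0, 0, 0]],
])

```text
t: 23.22
tool_pos: [0.6517, 0.0366, 0.0127]
tool_rot: [-3.125, 0.327, 0.003]
contact_force: [-5.3, 0.1, 3.8]
opening: 0.0515
```

Request:
step_arm([
  [[0.05, -0.01, 0, 0], [0, 0, 0, 0], [0, 0, 0, 0]],
])

```text
t: 23.47
tool_pos: [0.6517, 0.0366, 0.0126]
tool_rot: [-3.125, 0.327, 0.005]
contact_force: [-6.7, 1.7, 4.2]
opening: 0.0509
```

Request:
step_arm([
  [[0.05, -0.01, 0, 0], [0, 0, 0, 0], [0, 0, 0, 0]],
])

```text
t: 23.72
tool_pos: [0.6519, 0.0366, 0.0126]
tool_rot: [-3.125, 0.327, 0.007]
contact_force: [-7.6, 1.6, 6.1]
opening: 0.0514
```

Request:
step_arm([
  [[-0.025, 0.005, 0, 0], [-0.025, 0.005, 0, 0], [-0.025, 0.005, 0, 0], [-0.025, 0.005, 0, 0], [-0.025, 0.005, 0, 0], [-0.025, 0.005, 0, 0], [-0.025, 0.005, 0, 0], [-0.025, 0.005, 0, 0], [0, 0, 0, 0], [0, 0, 0, 0]],
])

```text
t: 24.55
tool_pos: [0.6519, 0.0366, 0.0128]
tool_rot: [-3.124, 0.327, -0.002]
contact_force: [-1.3, 0.9, -0.4]
opening: 0.0513
```

Request:
step_arm([
  [[-0.025, 0.005, 0, 0], [-0.025, 0.005, 0, 0], [-0.025, 0.005, 0, 0], [-0.025, 0.005, 0, 0], [-0.05, 0.01, 0, 0], [-0.05, 0.01, 0, 0], [-0.1, 0.02, 0, 0], [-0.2, 0.04, 0, 0], [-0.1, 0.02, 0, 0], [0, 0, 0, 0]],
])

```text
t: 25.38
tool_pos: [0.6451, 0.0379, 0.0127]
tool_rot: [-3.125, 0.327, 0.001]
contact_force: [0.5, 0.0, -0.1]
opening: 0.0513
```

```bash
python3 st.py
```

```text
25.3833 [0.6451 0.0379 0.0127] rel -0.0286 [ 0.5  0.  -0.1] [-0.03 -0.01  0.02]
```

Request:
step_arm([
  [[0, 0, 0.5, 0], [0, 0, 1, 0], [0, 0, 2, 0], [0, 0, 3, 0], [0, 0, 3, 0], [0, 0, 3, 0], [0, 0, 3, 0], [0, 0, 3, 0], [0, 0, 0, 0], [0, 0, 0, 0]],
])

```text
t: 26.22
tool_pos: [0.6473, 0.0378, 0.2024]
tool_rot: [-3.124, 0.327, -0.011]
contact_force: [0.2, -0.9, -0.8]
opening: 0.0511
```

Request:
step_arm([
  [[-2, -1, 1, 0], [-2, -1, 1, 0], [-2, -1, 0, 0], [-2, -1, 0, 0], [0, 0, 0, 0], [0, 0, 0, 0], [0, 0, 0, 0]],
])

```text
t: 26.8
tool_pos: [0.5653, -0.002, 0.217]
tool_rot: [-3.124, 0.327, 0.002]
contact_force: [-0.0, -0.4, 0.1]
opening: 0.0515
```

```bash
python3 st.py; python3 look.py wrist pics/l0.png
python3 - <<'E'
from h import *
y=proj("scene",(.65,.03,.02)).astype(int);im=viewer.get_image("scene")[y[1]-45:y[1]+45,y[0]-90:y[0]+80]
w=viewer.get_image("wrist")
for c in("scene",):
  for r in nets.pinpoint("wrist","bar")[:1]:print(r["at"],ray("wrist",r["at"],.018))
cv2.imwrite("pics/l.png",np.vstack([cv2.resize(im,(566,300),interpolation=cv2.INTER_CUBIC),cv2.resize(w[:,:],(566,300))]))
E
```

```text
26.8 [ 0.5653 -0.002   0.217 ] rel -0.0288 [-0.  -0.4  0.1] [ 0.05 -0.05  0.03]
26.85 [ 0.56563702 -0.00185342  0.21714851] [0.7014367  0.81286975 0.24525685]
bar_seat [318.2 226.7] 0.7 [ 0.6226 -0.0904  0.018 ]
post [315.9 226.1] 0.8 [ 0.6182 -0.0813  0.035 ]
bar (642.2490844726562, 17.90691375732422) (258.5477294921875, 43.33552551269531) 78.10157012939453
[317.5, 133.8] [0.6389073  0.02017731 0.018     ]
```

View pics/l.png

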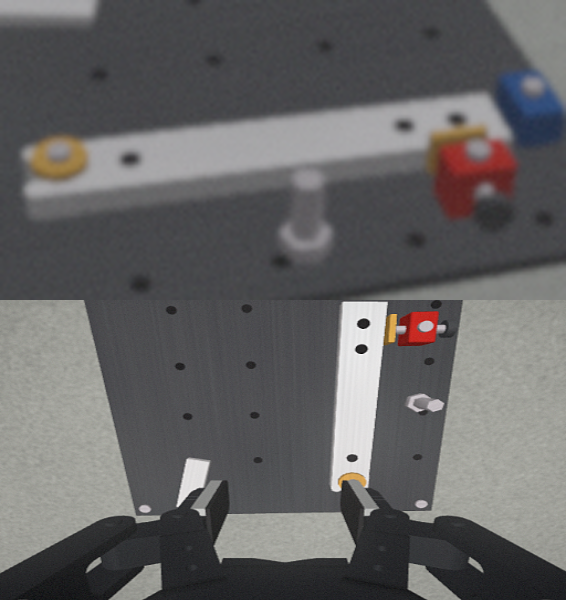

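```bash
python3 -c "
from station import ctrl;print(ctrl.finish_job())"
```

```text
the job is handed in; nothing more can be done
None
```

I pushed the bar's slot home on the post with the bar about 0.57 rad askew. I then swung it in under about 8–9 N on the post until it met the pad, and handed the job in at about 27 s with no verdict reported.

- **Press:** I held it on both for about a second, at about 8 N on the post and 5–6 N on the pad. Both figures come from the wrist force and moment.
- **Release:** I eased off the pad, set the bar down on the plate and opened the fingers to about 51 mm, to stay clear of the bolt. I then nudged the bar against the pad once more with one finger (up to about 8 N at the finger), drew back slowly and lifted clear.
- **Last checks:** The final wrist view put the slot seat within about 1 mm of where I estimated the post's axis to be. The bar lies about 0.03 rad past the line, as the pad sets it (limit 0.055), and the pictures show it flat and against the pad. The bolt and offcut look undisturbed, and the robot reads no contact.
- **Not certain:**
  - I could not measure the resting pad force after release. It rests on the pictures, and on the slow retreat after the nudge.
  - The network's own guess for the post in the last picture, where a finger partly hid it, was about 9 mm off from the seat and the touch result. I disregarded it.

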